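# Roll the snap-in trim strip home on a machine cover

## Robot

A 6-joint arm with a two-finger parallel gripper is mounted at the origin on the work surface. World frame = base frame: x ahead of the robot, y to its left, z up, the work surface at z = 0. Lengths are in m, angles in rad, forces in N, time in s.
With the tool pointing down it reaches from about 0.325 to 0.9 m from the base axis. Payload 6.1 kg.
Tool frame: the origin (TCP) lies midway between the tips of the shut fingers; the grasp point (between the pads) lies 19 mm behind it; z points along the fingers, y is the line along which they close (so a half turn about z gives the same grasp; the last joint's range is limited). The gripper opens to 85 mm and grips with 20 to 120 N. Pads are 22 mm wide; open, the fingers measure 114 mm over their backs; the gripper's body (76 mm by 85 mm) begins 54 mm behind the grasp point. The pads swing forward as they close: fully open they stand 13 mm farther back than shut.
Start: joints at [1.087, 0.22, 1.526, -0, 1.395, -0.126], TCP at [0.219, 0.585, 0.231] pointing down, gripper open.
Joint ranges: [-2.98, 2.98], [-0.91, 2.08], [0.09, 2.57], [-1.24, 4.39], [0.2, 2.65], [-2.68, 2.68]. Speed limits (rad/s): [2.57, 2.57, 3.01, 3.14, 3.14, 3.14].

## Interface

Orientations are given as [roll, pitch, yaw] about the fixed x, y, z axes, in that order (R = Rz(yaw) Ry(pitch) Rx(roll)).
In Python, from plant import movep, move_l, set_joints, gripper_to, hold, inverse_kinematics, observe, get_image, get_calibration, Unreachable, job_done gives the robot as it stands. Calls block until the motion is done:
- movep(position, orientation): joint-space move of the TCP to a pose.
- move_l(position, feed=0.15, rotation=None, max_force=None): straight line of the TCP; rotation=None keeps the orientation; feed is the mean speed in m/s. With max_force (N) it stops when the force on the tool has changed by that much, and returns True; else False.
- set_joints(angles): joint-space move.
- gripper_to(opening, f_grip=None): finger opening in m; f_grip is the grip in N (None keeps the last); returns when the fingers have stopped.
- hold(seconds).
- inverse_kinematics(position, orientation): joint angles nearest the present ones, or None.
- observe(): the state.
- get_image(name): name is "side" or "top" or "wrist"; returns (picture, depth): 400x640x3 uint8, red, green, blue; 400x640 float32, m along the optical axis (not along the pixel's ray), 0 where there is no reading.
- get_calibration(name): a dict with "intrinsics" (3x3 intrinsics, pixels), "world_from_camera" (4x4, takes a point from camera to world coordinates). Camera axes: x right, y down, z forward; pixel columns grow to the right and rows downward; lengths in m; the calibration is good to about 2 mm. The wrist camera is an equidistant fisheye: a pixel r from the principal point sees the ray r / f radians off the axis. A picture is of the moment at which its call begins: read the wrist's pose just before it. get_calibration takes no time and is no camera call; for the wrist camera it gives the pose at the moment of the call.
A pose or a line that the arm cannot do raises Unreachable and nothing moves.
- job_done(): hands the job in; it is judged then, once.
The state is a dict: "time_s": time; "q": joint angles; "joint_velocities": joint speeds; "joint_torque": joint torques, N m; "eef_pos": TCP position; "tcp_rot": TCP orientation; "ft_force": force on the tool from outside, world axes, zero at the start; "torque": the same for the moment, N m; "opening": finger opening in m; "grasp_force": force on a finger pad.
Only numpy, scipy, OpenCV 4.12 (cv2) and the standard library are available. Lean on these libraries where they do the work, as an engineer would, in place of code of your own. Each camera call takes 0.05 s, during which the arm holds its last target. There are 200 camera calls.

## Task

Take the orange-handled roller out of its stand and roll it with firm pressure along the yellow trim strip on the aluminium cover, starting at the blue end pad, until all three yellow pieces are pressed fully home. Press only with the roller, never with the hand, then hang the roller upright back in the stand it came from, leaving the green-handled brush hanging in its own.

Things in the scene. Friction and masses are not known exactly. Their poses are not given: they have to be found in the camera images.
- cover: Aluminium cover, 20 mm high, fixed on the bench, x -70 to 90 and y -130 to 130 mm in its own frame; origin at its underside, z up. Trim strip along y on the line x = -25 mm: fixed blue end pad (30 x 26 mm, centre y = 97.5, top 23 mm above the bench), then yellow pieces a, b, c. Beyond c (y under -84) is bare cover. Nothing on it is higher.
- piece_a (a joint): How far yellow piece a, next to the blue pad, is pressed in (m): 0 proud (top 28 mm above the bench), 0.005 fully home (top 23 mm, level with the pad). Piece 30 x 55 x 3 mm, centre at y = +56 mm in the cover's frame. It slides straight down, resists with about 6 N and stays where it is left.
- piece_b (a joint): The same for the middle piece b, centre at y = 0.
- piece_c (a joint): The same for piece c, farthest from the blue pad, centre at y = -56 mm.
- roller_grip (a point): Centre of the roller's upright orange handle: 30 (x) x 50 (y) x 55 mm high, taken across its 30 mm; 0.36 kg. Below it a steel guard plate 96 x 88 x 6 mm (underside 34 mm below this point) and a black wheel, 40 mm diameter, 36 wide, rolling along y, its bottom 80 mm straight below this point. z up. Starts hanging in its stand.
- stand: Grey open stand the roller hangs in, fixed: 80 (x) x 72 (y) mm, 5 mm walls, those at +y and -y 52 mm high, those at +x and -x 18 mm. Origin: centre of its underside, z up; the hanging roller's x and y are about its own. The guard plate rests on the high walls, the handle's centre then 86 mm above the bench; wheel and fork (48 x 40 mm) have 11 mm of room on each side.
- brush_grip (a point): Centre of the green handle of a brush with white bristles, not needed and to be left alone. It hangs in a stand of the same kind; its handle and guard plate have the roller's shape and sizes, so that it stands 113.5 mm high over the bench.
Not all that is in view belongs to the job. What is shaped like the part that bears roller_grip but pink or turquoise is not meant. Leave any purple look-alike of the stand alone.

How it is judged:
On the way, in this order (a step that is already met when the one before it is completed fails the run):
1. piece a, by the blue pad, is home with the roller pressing on that part of the strip and moving (value of joint piece_a above 0.003 m and contact force between roller and cover above 2 N and linear speed of roller above 0.005 m/s and y of roller_grip in the frame of cover above 0.02 m), for 0.1 s.
2. then piece b is home with the roller pressing on that part of the strip and moving (value of joint piece_b above 0.003 m and contact force between roller and cover above 2 N and linear speed of roller above 0.005 m/s and y of roller_grip in the frame of cover between -0.035 and 0.035 m), for 0.1 s.
3. then piece c is home with the roller pressing on that part of the strip and moving (value of joint piece_c above 0.003 m and contact force between roller and cover above 2 N and linear speed of roller above 0.005 m/s and y of roller_grip in the frame of cover below -0.02 m), for 0.1 s.
At the end, for the whole second after the job is handed in: All three yellow pieces are pressed in to within 2 mm of fully home; the roller hangs still and upright (within 10 degrees) in its own stand, its handle within 20 mm of the stand's centre and within 8 mm of its hanging height (value of joint each of piece_a, piece_b, piece_c above 0.003 m and horizontal distance between roller_grip and stand below 0.02 m and height (world z) of roller_grip between 0.078 and 0.094 m and angle between roller_grip's own z axis and vertical below 0.175 rad and linear speed of roller below 0.02 m/s); the robot touches nothing.
It fails at once if the hand presses on the cover or its strip (over 3 N) (contact force between any of the fingers, the arm and cover above 3 N).
It fails at once if the green brush is knocked or taken out of its stand (moved over 30 mm or tipped over 20 degrees) (distance of brush_grip from where it was at the start of the episode above 0.03 m or angle between brush_grip's own z axis and vertical above 0.35 rad).
It also fails if it takes over 58 s, if anything falls off the work surface, if the arm or the gripper's body presses on something with over 40 N, if the wrist force passes 120 N, or if a joint passes its speed limit or range.

## Working session

There is one attempt and no reset: what is moved stays moved. The work goes in short steps, each a Python script; the robot and the scene stay as the last script left them, time stands still between calls to the robot, and variables do not carry over. Pictures are saved under pics/ and viewed, at most 10 in all, crops included, and the job is handed in when it is done.

```bash
mkdir -p pics; ls
python3 - <<'E'
from plant import *
import cv2, numpy as np
for n in("top","side"):
    p,d=get_image(n); cv2.imwrite(f"pics/{n}0.png",p[:,:,::-1]); np.savez(f"pics/{n}0.npz",p=p,d=d); c=get_calibration(n); print(n,c["intrinsics"],c["world_from_camera"])
s=observe(); print(s["time_s"],s["eef_pos"],s["tcp_rot"])
E
```

```text
pics
top [[367.21127117   0.         316.52347179]
 [  0.         367.21127117 200.35177271]
 [  0.           0.           1.        ]] [[-0.02352519 -0.99741059  0.06796093  0.4391284 ]
 [-0.99962421  0.02251163 -0.01564155  0.07350487]
 [ 0.01407113 -0.06830337 -0.99756536  1.02636682]
 [ 0.          0.          0.          1.        ]]
side [[481.11401891   0.         312.42727243]
 [  0.         481.11401891 193.71375798]
 [  0.           0.           1.        ]] [[ 0.95996657 -0.19983115  0.19629491  0.30776372]
 [-0.2801125  -0.68212348  0.67545877 -0.60074407]
 [-0.00108033 -0.7034025  -0.71079094  0.77223207]
 [ 0.          0.          0.          1.        ]]
0.1 [0.21860583 0.58493839 0.23030042] [-3.13983853e+00 -2.50860913e-04  2.78380757e+00]
```

View pics/top0.png

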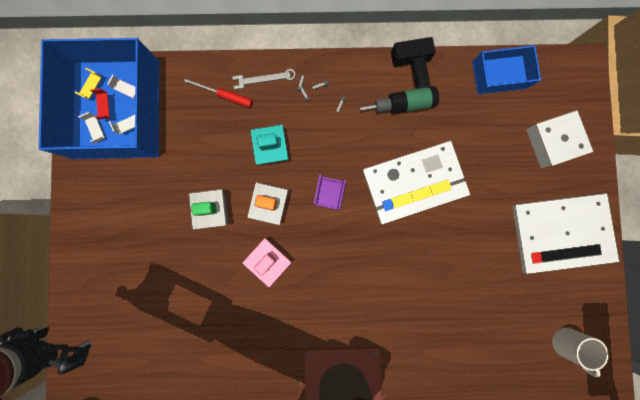

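View pics/side0.png

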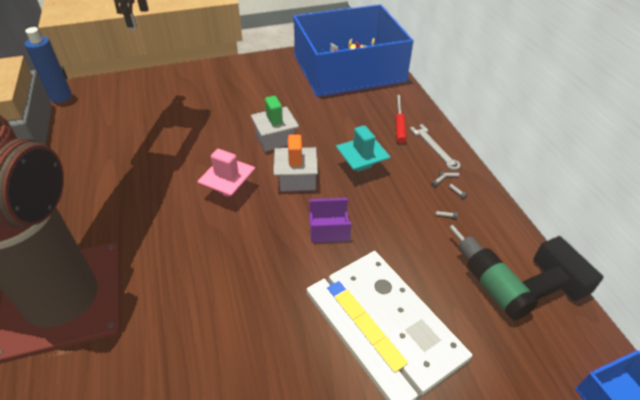

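Top view: the orange-handled roller in its grey stand is at (265,202). The green brush is at (204,209). The pink (265,262) and turquoise (269,142) look-alikes and the purple stand (330,193) are not meant. The cover is at about (415,182), its blue pad at (388,205) and the yellow strip running to (451,186). Next I'll measure these.

```bash
cat > h.py <<'E'
import numpy as np, cv2
def rect(p,d,c,lo,hi,box,z=None):
    """colour blob -> world points (median height), min-area rect in world xy"""
    h=cv2.cvtColor(p,cv2.COLOR_RGB2HSV); m=cv2.inRange(h,lo,hi)
    k=np.zeros_like(m); x0,y0,x1,y1=box; k[y0:y1,x0:x1]=m[y0:y1,x0:x1]
    v,u=np.nonzero((k>0)&(d>0)); K=c["intrinsics"]; T=c["world_from_camera"]
    r=np.c_[(u-K[0,2])/K[0,0],(v-K[1,2])/K[1,1],np.ones(len(u))]
    P=(r*d[v,u][:,None])@T[:3,:3].T+T[:3,3]
    if z is not None:
        s=abs(P[:,2]-z)<.012; R=r[s]@T[:3,:3].T; P=T[:3,3]+R*((z-T[2,3])/R[:,2])[:,None]
    return P, cv2.minAreaRect((P[:,:2]*1000).astype(np.float32))
E
python3 - <<'E'
from h import *; from plant import get_calibration
a=np.load("pics/top0.npz");p,d=a["p"],a["d"];c=get_calibration("top")
for n,lo,hi,b,z in [("orange",(8,150,120),(18,255,255),(245,180,290,225),.1135),("green",(50,120,60),(75,255,255),(185,185,230,230),.1135),
 ("blue",(105,120,80),(125,255,255),(375,190,400,215),.023),("yellow",(22,120,120),(35,255,255),(375,170,470,215),.028),
 ("plate",(0,0,120),(180,60,255),(245,180,290,225),.058),("purple",(125,80,40),(150,255,255),(310,170,350,215),None),("pink",(150,40,100),(178,255,255),(240,235,295,290),None),("turq",(82,100,60),(98,255,255),(245,120,295,170),None),("cover",(0,0,120),(180,60,255),(360,135,475,225),.02)]:
    P,r=rect(p,d,c,lo,hi,b,z); print(n,len(P),np.median(P,0).round(4),P.mean(0).round(4),[np.round(t,1) for t in r])
cv2.imwrite("pics/crop1.png",cv2.resize(p[110:300,170:370,::-1],None,fx=3,fy=3,interpolation=cv2.INTER_CUBIC))
E
```

```text
orange 222 [0.5    0.1873 0.1135] [0.4998 0.1871 0.1135] [array([499.9, 187.2]), array([48.8, 28.3]), np.float64(76.2)]
green 222 [0.4885 0.3434 0.1135] [0.4881 0.3442 0.1135] [array([488. , 344.4]), array([28.3, 48.6]), np.float64(5.1)]
blue 88 [ 0.4906 -0.1357  0.023 ] [ 0.4915 -0.1365  0.023 ] [array([ 491.6, -136.3]), array([26. , 25.3]), np.float64(17.1)]
yellow 612 [ 0.5201 -0.229   0.028 ] [ 0.5199 -0.2292  0.028 ] [array([ 520.1, -229.3]), array([ 27.7, 166.3]), np.float64(17.0)]
plate 905 [0.4923 0.1869 0.058 ] [0.4989 0.1877 0.058 ] [array([500. , 188.6]), array([87.5, 95.4]), np.float64(75.7)]
purple 780 [0.5291 0.022  0.0042] [0.5292 0.0224 0.0125] [array([528.8,  23.7]), array([74.9, 83.2]), np.float64(74.2)]
pink 1268 [0.3472 0.1907 0.0512] [0.3465 0.1922 0.0599] [array([342.2, 198.4]), array([102.5,  98.9]), np.float64(46.4)]
turq 1165 [0.651  0.1799 0.052 ] [0.6563 0.1808 0.0625] [array([666.9, 183.8]), array([111.2,  87.4]), np.float64(8.1)]
cover 4405 [ 0.5625 -0.2187  0.02  ] [ 0.5579 -0.2182  0.02  ] [array([ 552.6, -218.2]), array([159.2, 261.3]), np.float64(16.9)]
```

View pics/crop1.png

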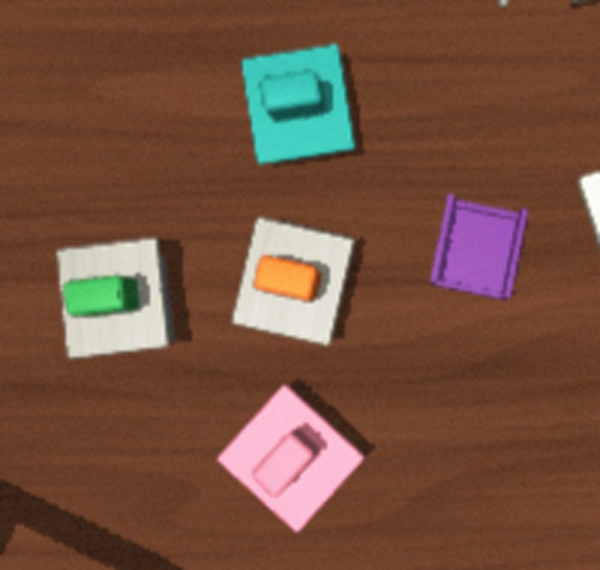

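The crop confirms it: the orange handle is at crop (287,278) on a light guard plate over the grey stand, and green, pink, turquoise and purple are all clearly different. Handle and plate agree on centre (0.500, 0.1875) and yaw about -14°. The cover's yaw is about 17°. Next I grasp the roller and lift it.

Run:
```python
from plant import *; import numpy as np, cv2
R=[np.pi,0,np.radians(76)]
def s(t):
    o=observe(); print(t,round(o["time_s"],2),o["eef_pos"].round(4) if hasattr(o["eef_pos"],'round') else o["eef_pos"],np.round(o["ft_force"],1),o["opening"],o["grasp_force"])
movep([.500,.1878,.17],R); s("above")
print(move_l([.500,.1878,.066],.1,max_force=15)); s("down")
gripper_to(.02,100); s("grip")
move_l([.500,.1878,.19],.1); s("lift")
p,d=get_image("side"); cv2.imwrite("pics/s1.png",cv2.resize(p[40:240,200:400,::-1],None,fx=2.5,fy=2.5))
```

```text
above 1.88 [0.4999 0.1887 0.1702] [-0.5  0.1  0.2] 0.08551659392008482 0.0
False
down 3.08 [0.5007 0.188  0.0668] [ 0.2  0.1 -0.6] 0.08545312662823545 0.0
grip 3.62 [0.5003 0.1879 0.0664] [-1.1 -0.1  4. ] 0.029219132980735207 99.35443639755249
lift 5.02 [0.4994 0.1876 0.189 ] [-0.6  0.6 -4.7] 0.028937351334972158 98.74330401420593
```

View pics/s1.png

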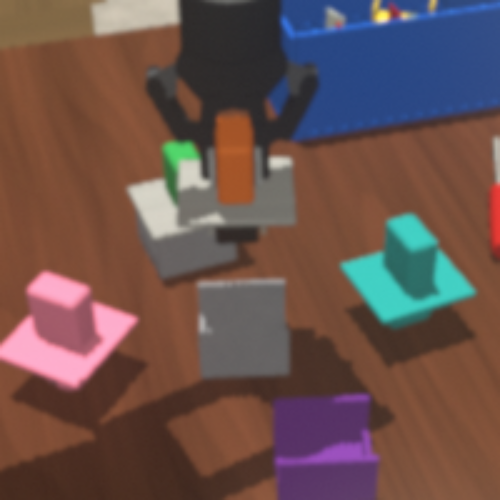

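The roller is lifted upright in the fingers (crop 235,160) and its stand is empty (245,330); the brush hasn't moved. Next I carry it to the blue pad and press down.

```bash
cat > r.py <<'E'
from plant import *; import numpy as np
yaw=np.radians(17); Rc=[np.pi,0,yaw+np.pi/2]
S0=np.array([.5196,-.229]); ey=np.array([-np.sin(yaw),np.cos(yaw)])
at=lambda y,z:[*(S0+y*ey),z]
def s(t):
    o=observe(); e=np.array(o["eef_pos"]); print(t,round(o["time_s"],2),"y",round(float((e[:2]-S0)@ey),4),e.round(4),np.round(o["ft_force"],1),round(o["opening"],4))
E
python3 - <<'E'
from r import *
move_l([.500,.1878,.215],.15)
movep(at(.101,.20),Rc); s("over")
move_l(at(.101,.095),.12,max_force=15); s("near")
print(move_l(at(.101,.078),.02,max_force=12)); s("touch")
E
```

```text
over 6.6 y 0.1017 [ 0.49   -0.1317  0.1995] [-0.8  0.9 -4.7] 0.0284
near 7.62 y 0.1006 [ 0.4908 -0.1326  0.0959] [-0.4  0.1 -4.2] 0.0291
True
touch 8.24 y 0.1007 [ 0.4902 -0.1327  0.0833] [-0.7 -1.3  5.7] 0.0289
```

Run:
```python
from r import *
z=.082
move_l(at(.101,z),.02); s("press")
for y in (.09,.08,.07,.06):
    hit=move_l(at(y,z),.03,max_force=70); s(hit)
```

```text
press 8.49 y 0.1 [ 0.4906 -0.1333  0.0833] [-4.1 -1.8  6.3] 0.0291
False 9.01 y 0.0895 [ 0.4938 -0.1433  0.0833] [-3.5  0.8  6.3] 0.029
False 9.49 y 0.0789 [ 0.4969 -0.1534  0.0831] [-1.8 -1.3  6.5] 0.0289
False 9.97 y 0.0689 [ 0.4999 -0.163   0.0832] [-3.5 -1.5  7.4] 0.0288
False 10.46 y 0.0588 [ 0.5028 -0.1726  0.0832] [-2.9 -1.3  7. ] 0.0288
```

Run:
```python
from r import *
z=.081
for y in (.045,.03,.015,0,-.015,-.03,-.045,-.06,-.07):
    hit=move_l(at(y,z),.03,max_force=70); s(hit)
move_l(at(-.07,.20),.12); s("up")
import cv2
p,d=get_image("side"); cv2.imwrite("pics/s2.png",cv2.resize(p[240:400,290:490,::-1],None,fx=3,fy=3))
```

```text
False 11.11 y 0.0431 [ 0.5075 -0.1876  0.0832] [-4.4 -2.8 12.1] 0.0291
False 11.76 y 0.0285 [ 0.512  -0.2016  0.0831] [-3.4 -0.7 11. ] 0.0294
False 12.41 y 0.0132 [ 0.5165 -0.2162  0.0832] [-2.9 -2.  10.4] 0.0292
False 13.06 y -0.0019 [ 0.5209 -0.2306  0.0832] [-2.7 -1.8 10.3] 0.029
False 13.71 y -0.0169 [ 0.5253 -0.2449  0.0832] [-3.4 -1.   9.3] 0.0293
False 14.36 y -0.0318 [ 0.5298 -0.2592  0.0831] [-2.4 -0.2  8.8] 0.0292
False 15.01 y -0.0469 [ 0.5342 -0.2736  0.0832] [-2.  -1.8  8.6] 0.0289
False 15.66 y -0.062 [ 0.5386 -0.288   0.0833] [-2.3 -1.4  9. ] 0.0288
False 16.14 y -0.072 [ 0.5415 -0.2975  0.0832] [-1.7 -0.5  9.1] 0.029
up 17.28 y -0.0694 [ 0.5394 -0.2955  0.1986] [-1.4  0.6 -3.8] 0.0291
```

View pics/s2.png

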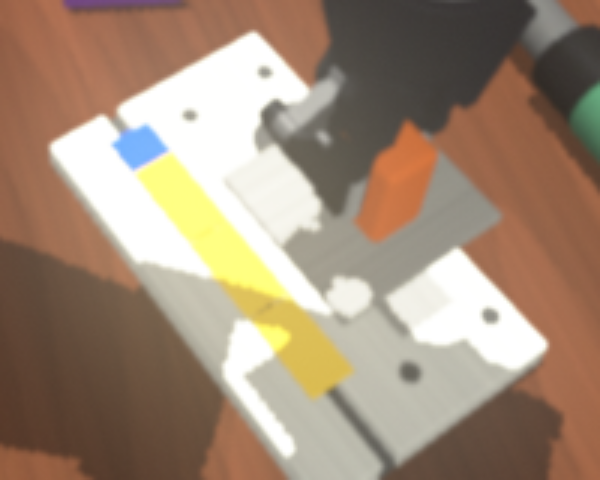

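All three yellow pieces look level with the blue pad (140,147), and the roller is still in the fingers (400,185). Before hanging it I'll check its tilt from the guard-plate depth, after moving over the stand.

Run:
```python
from r import *; import cv2
K=get_calibration("side");A=K["intrinsics"];T=K["world_from_camera"]
movep([.500,.1878,.19],[np.pi,0,np.radians(76)]); hold(.3); s("stand")
p,d=get_image("side"); np.savez("pics/s3.npz",p=p,d=d)
v,u=np.mgrid[0:400,0:640]
P=np.stack([(u-A[0,2])/A[0,0]*d,(v-A[1,2])/A[1,1]*d,d],-1)@T[:3,:3].T+T[:3,3]
h=cv2.cvtColor(p,cv2.COLOR_RGB2HSV)
q=(d>0)&(abs(P[...,0]-.5)<.07)&(abs(P[...,1]-.188)<.07)
pl=q&(h[...,1]<70)&(h[...,2]>60)&(abs(P[...,2]-.182)<.022)
X=P[pl]; 
for _ in range(5):
    a=np.linalg.lstsq(np.c_[X[:,:2],np.ones(len(X))],X[:,2],rcond=None)[0]; r=X[:,2]-np.c_[X[:,:2],np.ones(len(X))]@a; X=X[abs(r)<.004]
print("plate",len(X),a[:2].round(3),X.min(0).round(3),X.max(0).round(3))
o=q&(h[...,0]>4)&(h[...,0]<20)&(h[...,1]>150)&(P[...,2]>.17)
Y=P[o]; print("orange",len(Y),np.median(Y,0).round(3),Y.min(0).round(3),Y.max(0).round(3))
cv2.imwrite("pics/s3.png",cv2.resize(p[40:240,200:400,::-1],None,fx=3,fy=3))
```

```text
stand 19.4 y 0.4038 [0.5002 0.1873 0.19  ] [ 0.2 -0.  -3.9] 0.0286
plate 819 [0.001 0.009] [0.443 0.135 0.179] [0.553 0.24  0.186]
orange 496 [0.495 0.168 0.229] [0.48  0.16  0.185] [0.515 0.214 0.263]
```

View pics/s3.png

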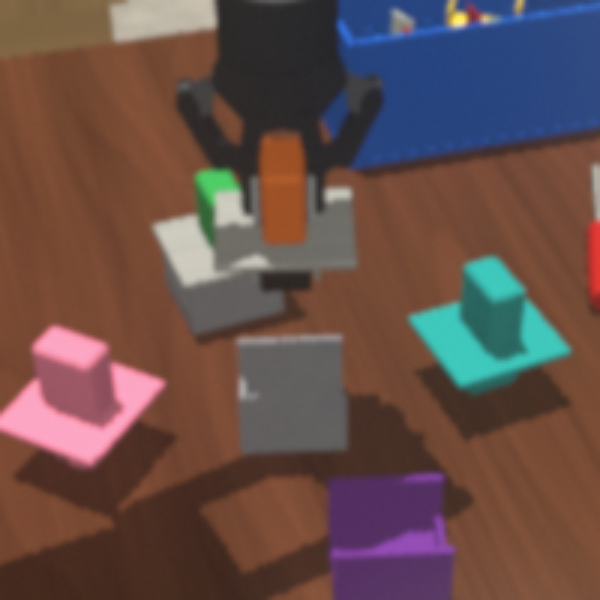

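The plate is level (slope under 0.01) and sits straight above the empty stand (290,395). Lowering it now.

Run:
```python
from r import *; import cv2
print(move_l([.500,.1878,.085],.1,max_force=15)); s("low")
print(move_l([.500,.1878,.0655],.03,max_force=10)); s("seat")
gripper_to(.085); s("open")
move_l([.500,.1878,.2],.1); s("up")
set_joints([1.087,.22,1.526,0,1.395,-.126]); s("away")
p,d=get_image("side"); cv2.imwrite("pics/s4.png",p[:,:,::-1])
from h import rect
p,d=get_image("top");c=get_calibration("top")
for n,lo,hi,b in [("orange",(8,150,120),(18,255,255),(245,180,290,225)),("green",(50,120,60),(75,255,255),(185,185,230,230)),("yellow",(22,120,120),(35,255,255),(375,170,470,215))]:
    P,r=rect(p,d,c,lo,hi,b); print(n,np.median(P,0).round(4),np.round(r[0],1),round(r[2],1))
a=np.load("pics/top0.npz");P,_=rect(a["p"],a["d"],c,lo,hi,b);print("yellow z before",np.median(P[:,2]))
```

```text
False
low 20.65 y 0.4043 [0.5007 0.188  0.0859] [-0.8 -0.2 -3.8] 0.0292
True
seat 21.25 y 0.4043 [0.4996 0.1877 0.0665] [-0.4 -0.1  3.6] 0.0292
open 21.83 y 0.4045 [0.498  0.1874 0.065 ] [ 0.3  0.6 -1.1] 0.085
up 23.33 y 0.4044 [0.4995 0.1877 0.1991] [-0.1 -0.1  0.6] 0.0847
away 25.11 y 0.8661 [0.2199 0.585  0.2317] [-0.4  0.1 -0.6] 0.0851
orange [0.5002 0.1875 0.1116] [489.2 200.4] 9.7
green [0.4888 0.341  0.1112] [488.1 345.7] 5.6
yellow [ 0.5205 -0.2312  0.0224] [ 520.2 -230.1] 17.0
yellow z before 0.02652688886219956
```

View pics/s4.png

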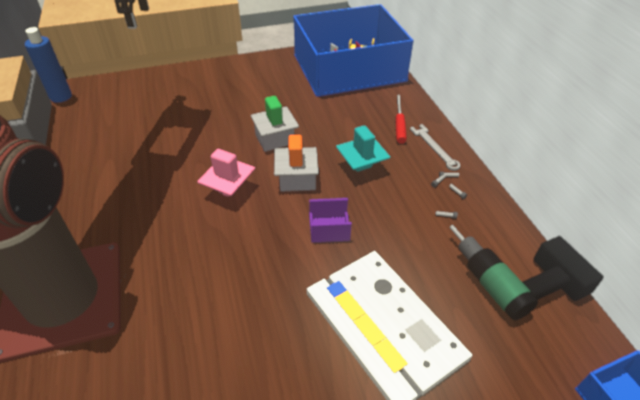

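The roller hangs upright in its stand again at (296,160), and the brush at (275,120) hasn't moved. The yellow strip from (340,295) to (395,360) is flush, about 4 mm lower than before.

```bash
python3 -c "
from plant import *; print(job_done())"
```

```text
the job is handed in; nothing more can be done
None
```

I pressed all three yellow pieces home with the roller, hung it upright back in its own stand, left the brush untouched, and handed the job in at about 25 s; the hand-in returned no verdict.

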